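# Nip a gas nozzle in a ratchet clamp, three clicks, and hold the lever

### The arm

A 7-joint arm with a two-finger parallel gripper is mounted at the origin on a cart in front of the work surface, level with it; the furniture and walls round the work are solid. World frame = base frame: x ahead of the robot, y to its left, z up, the work surface at z = 0. Lengths are in m, angles in rad, forces in N, time in s.
With the tool pointing down it reaches from about 0.35 to 0.9 m from the base axis. Payload 8.1 kg.
Tool frame: the origin (TCP) lies at the centre of the arm's flange, where the gripper is bolted on; the fingertips stand 178 mm ahead of it and the grasp point (between the pads) lies 159 mm ahead of it; x points along the fingers, z is the direction in which the jaws open and shut, and the axes are right-handed (so a half turn about x gives the same grasp; the last joint's range is limited). The gripper opens to 92 mm and grips with 3 to 60 N. Pads are 19 mm wide; open, the fingers measure 130 mm over their backs; the gripper's body (75 mm by 190 mm) begins 47 mm behind the grasp point.
Start: joints at [1.173, 0.434, 0.025, 1.573, -0.012, 1.134, -0.075], TCP at [0.182, -0.598, 0.405] pointing down, gripper open.
Joint ranges: [-2.62, 2.62], [-0.44, 2.09], [-1.27, 1.32], [0.08, 2.57], [-1.32, 4.46], [0.12, 2], [-2.74, 2.74]. Speed limits (rad/s): [2.22, 2.22, 3.01, 3.01, 3.14, 3.14, 3.14].

### API

Orientations are given as a rotation vector (axis times angle).
In Python, from cell import arm, get_image, search_frame, pinpoint gives the robot as it stands.
- The arm moves only by the tool arm_command, never from a script. Its argument "motion" is a list of rows, each a list of 7 numbers: the finger opening in mm, from 0 to 91.8, then the shift along the tool's x, y, z in mm, then the turn, a rotation vector about the tool's x, y, z in degrees. In form: [[fingers, x, y, z, ax, ay, az], ...]. A call has 1 to 5 rows; each row shifts and turns the commanded pose from where the row before left it, along the tool's axes as they then stand; what a row does not reach is not made up. A row lasts 1/8 s, in which the tool goes at most 62.5 mm and 10.7 degrees, less where a joint would pass 70% of its speed; a pose out of reach is approached as far as the arm can. A call with a gripper value outside its range is refused whole. The fingers move at their own pace and stop on an object; "newtons" is the grip in N (left out, the last holds). Time passes only in rows, so rows that do not move let the fingers close. It gives the time, the measured TCP pose, the force and the opening at its end, in the units of the state.
- arm.observe(): the state, without advancing time (a new reading comes with each control period).
- get_image(name): name is "side" or "top"; returns a dict with "frame" (480x640x3 uint8, red, green, blue), "range_z" (480x640 float32, m along the optical axis (not along the pixel's ray), 0 where there is no reading), "K" (3x3 intrinsics, pixels), "distortion" ([k1, k2, p1, p2, k3] as OpenCV has them; the pictures are not rectified), "origin" and "rotation" of the camera in the world. Camera axes: x right, y down, z forward; pixel columns grow to the right and rows downward; lengths in m; the calibration is good to about 2 mm. A picture is of the moment at which its call begins.
- arm.sign_off(): hands the job in, once; it reports no verdict.
Trained networks look in the newest picture that a camera, given by its name, has taken for a name from the list of things; names that differ only in an ending like _2 or _b are one class to them, and where a whole thing is asked for, a point or a joint stands for the part that bears it (a point fixed in the world has none). Each returns a list of dicts, best first, with "p" (0 to 1); they miss things now and then, are a little off and sometimes report something else, mostly with a low value. They report only what shows in the picture. A call takes as long as a camera call.
- search_frame(camera, target): "point" ([x, y, z] in m, in world coordinates, good to about 4 mm: the middle of the surface that is visible of it).
- pinpoint(camera, target): "point" ([x, y, z] in m, in world coordinates, good to about 4 mm: a listed point, or the origin of a listed thing).
The state is a dict: "clock": time; "joints": joint angles; "dq": joint speeds; "joint_efforts": joint torques, N m; "position": TCP position; "ee_rot": TCP orientation; "force": force on the tool from outside, world axes, zero at the start; "ft_torque": the same for the moment, N m; "width": opening from 0.0 (shut) to 1.0 (fully open).
Only numpy, scipy, OpenCV 4.12 (cv2) and the standard library are available. Lean on these libraries where they do the work, as an engineer would, in place of code of your own. Each camera call takes 0.05 s, during which the arm holds its last target. There are 200 camera calls.

### The job

Pick up the soft copper gas nozzle gently, without squeezing it hard, and stand it upright in the clamp's nest, in the gap between the rubber jaw pad and the two locating pins. Let go of it, then push the clamp's ratchet lever round from its rest by exactly three clicks, never a fourth, so that the pad nips the nozzle against the pins. The lever springs back if it is let go: finish while still holding the lever at the third click, and leave the two clamping bolts standing where they are.

Things in the scene. Friction and masses are not known exactly. Their poses are not given: they have to be found in the camera images.
- gas_nozzle: conical copper gas nozzle standing upright, 58 mm tall, 25 mm across over its straight upper half and tapering to 19 mm at the foot, hollow-looking but solid to the touch, 0.06 kg; origin at the centre of its underside, z up its axis. Soft: it must not be squeezed with more than 50 N on a finger (20 to 25 N is ample)
- clamp_base: dark steel base plate of the clamp, 190 x 90 x 12 mm, fixed to the tray; origin at the centre of its underside, z up, x along its length from the lever end (-x) to the nest end (+x). On it: two pins 10 mm across and 40 mm tall (to 52 mm above the tray) beyond the nest at x = +66 mm, y = +-7 mm; a jaw with a rubber pad (30 mm wide, top 52 mm above the tray) that moves along +x by 20 mm per radian of lever turn; the lever's pivot at x = -55 mm
- nest (a point): point on the top of the base plate, 12 mm above the tray, where the underside of the nozzle goes: the middle of the gap. Axes as clamp_base. The free gap is 35 mm along x, so fingers that hold the nozzle go down on its clamp_base +y and -y sides. From here the nozzle can slide about 5 mm along +x to the pins or 5 mm along -x to the open pad; the advancing pad pushes it against the pins and centres it
- pivot (a point): point on the lever's vertical turning axis, at the top of the base plate; axes as clamp_base
- ratchet_lever (a joint): angle of the lever, rad: 0 at rest against its stop, growing as it is pushed counterclockwise seen from above. At 0 the arm points along clamp_base +y. The push rises before each click and drops as the tooth slips, at about 0.11, 0.39, 0.67 and 0.95 rad, so after three clicks the lever stands between 0.67 and 0.95, best at 0.82. It takes up to about 12 N at the handle, the push falling by some newtons after every click; it springs back by a click or more when let go
- handle (a point): upright round handle at the free end of the lever, 85 mm from the pivot axis, 16 mm across with a rounded top, 50 mm tall; the point is the centre of its foot, 40 mm above the tray, z up; it turns with the lever (lever arm along its +y). It can be pushed sideways with the closed fingers
- jaw_pad: rubber pad of the moving jaw on a spring (about 600 N/m), 7 x 30 x 38 mm, with a toe 2.6 mm proud along its lower edge; origin at the middle of the lower edge of its face that looks to the nozzle (clamp_base +x)
- bolt_a: clamping bolt standing on its knurled black head, steel shank up, 30 mm across, 56 mm tall; bystander; origin at the centre of its underside
- bolt_b: second clamping bolt, the same; bystander; origin at the centre of its underside

How it is judged:
By the outcome, as a careful person would: the job done as asked, in the order asked, and still so for the second after the job is handed in, while the arm keeps its last pose, push and grip.
It also fails if it takes over 72 s, if anything falls off the work surface, if the arm or the gripper's body presses on something with over 40 N, if the wrist force passes 120 N, or if a joint passes its speed limit or range.

## Working session

There is one attempt and no reset: what is moved stays moved. The work goes in short steps, Python scripts to look and compute and a tool call to move; the robot and the scene stay as the last step left them, time stands still between calls to the robot, and variables do not carry over. Pictures are saved under pics/ and viewed, about 8 in all and at most 12, crops included, and the job is handed in when it is done.

Besides the shell and the picture viewer there is one more tool, called after "Call:" as name([rows], argument=value, ...), one row to a line, values as JSON. arm_command: Moves the arm, as the interface text tells. Its arguments: {"type":"object","properties":{"motion":{"type":"array"},"newtons":{"type":"number"}},"required":["motion"]}

```bash
mkdir -p pics; ls
python3 - <<'E'
from cell import arm,get_image,search_frame,pinpoint
import cv2,numpy as np
s=arm.observe();print({k:np.round(v,3).tolist() for k,v in s.items()})
for c in("top","side"):
    im=get_image(c);cv2.imwrite(f"pics/{c}0.png",im["frame"][:,:,::-1])
    print(c,np.round(im["origin"],3),np.round(im["rotation"],2).tolist())
    for t in("gas_nozzle","clamp_base","nest","pivot","handle","jaw_pad","bolt_a"):
        print(t,[(np.round(d["point"],4).tolist(),round(d["p"],2)) for d in pinpoint(c,t)[:3]])
E
```

```text
pics
{'clock': 0.0, 'joints': [1.173, 0.435, 0.025, 1.574, -0.012, 1.134, -0.075], 'dq': [0.001, 0.0, 0.001, 0.0, 0.001, 0.0, -0.0], 'joint_efforts': [0.0, -66.786, 0.985, -31.446, -0.06, 0.043, 0.0], 'position': [0.181, -0.598, 0.404], 'ee_rot': [0.99, 1.336, -0.989], 'force': [0.251, -0.096, 0.393], 'ft_torque': [0.011, 0.01, 0.034], 'width': 0.999}
top [0.38  0.045 0.897] [-2.16, 2.13, -0.14]
gas_nozzle [([0.5139, 0.1391, -0.0015], 0.79)]
clamp_base [([0.5171, -0.0845, 0.0032], 0.64)]
nest [([0.5126, -0.0338, 0.0098], 0.57)]
pivot [([0.5204, -0.1394, 0.0149], 0.71)]
handle [([0.4332, -0.1445, 0.0389], 0.88)]
jaw_pad [([0.5161, -0.0552, 0.0123], 0.52)]
bolt_a [([0.5846, 0.2369, 0.0003], 0.83), ([0.4496, 0.2256, -0.0061], 0.65)]
side [0.543 0.737 0.567] [-0.04, -2.77, 1.42]
gas_nozzle [([0.5103, 0.1401, -0.0008], 0.77)]
clamp_base [([0.5155, -0.0821, -0.0033], 0.74), ([0.4367, -0.1452, 0.0435], 0.16)]
nest [([0.5145, -0.04, 0.0136], 0.97)]
pivot [([0.5214, -0.1364, 0.0142], 0.75)]
handle [([0.437, -0.1437, 0.0411], 0.57)]
jaw_pad [([0.5185, -0.0541, 0.0136], 0.7)]
bolt_a [([0.4485, 0.2211, 0.0002], 0.97), ([0.5818, 0.2324, -0.0023], 0.62)]
```

View pics/top0.png

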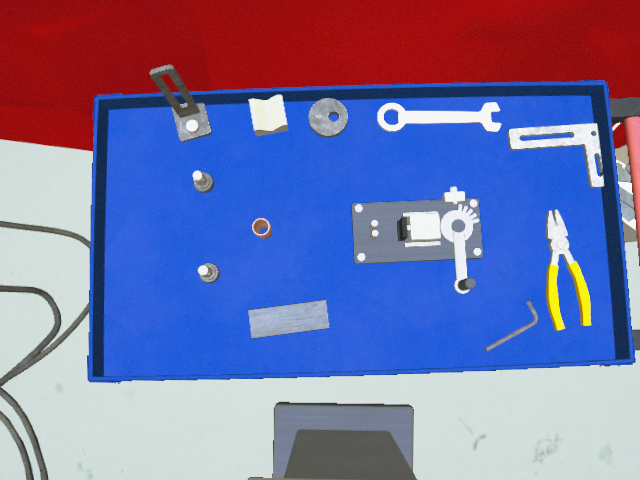

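View pics/side0.png

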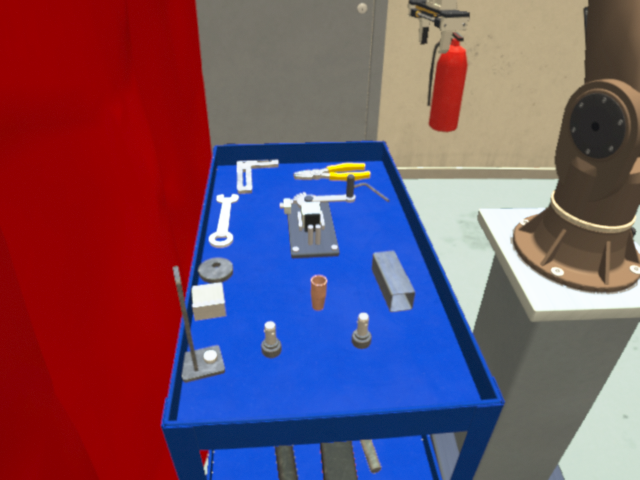

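The top view shows the nozzle at (261,228) and the clamp with its nest end at the left (pins at about 375,228). The lever handle is at (466,284), and the bolts are at (203,181) and (208,272). So clamp +x is roughly world +Y. The side view agrees with this.

```bash
cat > h.py <<'E'
from cell import arm,get_image,search_frame,pinpoint
import cv2,numpy as np
from scipy.spatial.transform import Rotation as R
def cloud(c):
    im=get_image(c);K=im["K"];z=im["range_z"]
    v,u=np.nonzero(z>0)
    n=cv2.undistortPoints(np.stack([u,v],1).astype(np.float64)[:,None],np.array(K),np.array(im["distortion"]))[:,0]
    d=z[v,u];P=np.c_[n*d[:,None],d]
    rot=np.array(im["rotation"]);M=rot if rot.shape==(3,3) else R.from_rotvec(rot).as_matrix()
    return P@M.T+im["origin"],im
def sel(P,x,y,z): return P[np.all((P>[x[0],y[0],z[0]])&(P<[x[1],y[1],z[1]]),1)]
def delta(grasp,yaw,L=0.159):
    """tool-axes shift (mm) and turn (deg) to put grasp point there, pointing down, jaw dir = yaw from world x"""
    s=arm.observe();R0=R.from_rotvec(s["ee_rot"])
    best=None
    for k in(0,np.pi):
        a=yaw+k;zx=np.array([np.cos(a),np.sin(a),0]);xx=np.array([0,0,-1.]);M=R.from_matrix(np.c_[xx,np.cross(zx,xx),zx])
        r=(R0.inv()*M).as_rotvec(degrees=True)
        if best is None or np.linalg.norm(r)<np.linalg.norm(best):best=r
    tcp=np.array(grasp)+[0,0,L]
    print("shift mm",np.round(R0.inv().apply(tcp-s["position"])*1000,1),"turn deg",np.round(best,1))
def st():
    s=arm.observe();M=R.from_rotvec(s["ee_rot"]).as_matrix();p=np.array(s["position"])
    print("t",round(s["clock"],2),"grasp",np.round(p+M[:,0]*.159,4),"x",np.round(M[:,0],3),"z",np.round(M[:,2],3),"F",np.round(s["force"],1),"w",round(s["width"]*91.8,1))
E
python3 - <<'E'
from h import *
for c in("top","side"):
    P,im=cloud(c);print(c)
    def show(n,Q):
        if len(Q):print(n,len(Q),"mean",np.round(Q.mean(0),4),"min",np.round(Q.min(0),4),"max",np.round(Q.max(0),4))
    show("noz",sel(P,(.47,.55),(.1,.18),(.048,.07)))
    show("nozall",sel(P,(.47,.55),(.1,.18),(.02,.07)))
    show("handle",sel(P,(.38,.47),(-.19,-.1),(.07,.1)))
    show("pins",sel(P,(.49,.54),(-.03,.02),(.04,.06)))
    show("padjaw",sel(P,(.48,.56),(-.08,-.03),(.042,.062)))
    show("tray",sel(P,(.45,.55),(.05,.1),(-.02,.02)))
    B=sel(P,(.44,.6),(-.2,.03),(.007,.018));r=cv2.minAreaRect((B[:,:2]*1000).astype(np.float32));print("base",r,np.median(B[:,2]))
st()
delta([.512,.14,.2],0)
E
```

```text
top
noz 117 mean [0.512  0.1397 0.0565] min [0.4996 0.1277 0.0481] max [0.5239 0.152  0.0615]
nozall 228 mean [0.5126 0.1402 0.0456] min [0.4996 0.1275 0.0201] max [0.5239 0.152  0.0615]
handle 142 mean [ 0.4354 -0.1434  0.087 ] min [ 0.428  -0.152   0.0708] max [ 0.4438 -0.1368  0.0939]
pins 91 mean [ 0.5135 -0.0191  0.0512] min [ 0.502  -0.0236  0.0402] max [ 0.5249 -0.014   0.0559]
padjaw 317 mean [ 0.5169 -0.069   0.0489] min [ 0.4994 -0.0799  0.0423] max [ 0.5358 -0.0571  0.057 ]
tray 2237 mean [4.998e-01 7.500e-02 3.000e-04] min [ 0.4501  0.05   -0.0047] max [0.5499 0.1    0.0051]
base ((520.8715209960938, -85.42868041992188), (96.54666137695312, 190.83502197265625), 3.3895325660705566) 0.012802810171792856
side
noz 179 mean [0.5124 0.1437 0.0543] min [0.5004 0.1298 0.0482] max [0.5242 0.1562 0.0599]
nozall 391 mean [0.5128 0.1466 0.0445] min [0.5003 0.1296 0.0204] max [0.5242 0.1562 0.0599]
handle 86 mean [ 0.4372 -0.1385  0.0823] min [ 0.429  -0.1486  0.07  ] max [ 0.4442 -0.1318  0.0917]
pins 83 mean [ 0.5139 -0.0144  0.0477] min [ 0.5031 -0.0212  0.0402] max [ 0.5254 -0.0092  0.0542]
padjaw 164 mean [ 0.5185 -0.0632  0.0478] min [ 0.5007 -0.0799  0.0421] max [ 0.5357 -0.0516  0.054 ]
tray 834 mean [4.97e-01 7.43e-02 2.00e-04] min [ 0.4501  0.0501 -0.0028] max [0.5484 0.1    0.0038]
base ((521.1315307617188, -76.93046569824219), (96.00115203857422, 184.07244873046875), 3.828247547149658) 0.012447886114095086
t 0.9 grasp [ 0.1816 -0.5981  0.2458] x [ 0. -0. -1.] z [ 0.29  -0.957  0.   ] F [-0.1 -0.1  0.6] w 91.8
shift mm [  45.7  530.6 -610.2] turn deg [-73.1   0.    0. ]
```

Call:
arm_command([
  [91.8,0,40,-46,0,0,0],
  [91.8,0,40,-46,0,0,0],
  [91.8,0,40,-46,0,0,0],
  [91.8,0,40,-46,0,0,0],
  [91.8,0,40,-46,0,0,0],
], newtons=22)

```text
clock: 1.52
position: [0.3067, -0.318, 0.405]
ee_rot: [0.989, 1.333, -0.989]
force: [2.0, 1.3, -0.1]
width: 0.997
```

Call:
arm_command([
  [91.8,0,40,-46,0,0,0],
  [91.8,0,40,-46,0,0,0],
  [91.8,0,40,-46,0,0,0],
  [91.8,0,40,-46,0,0,0],
  [91.8,0,40,-46,0,0,0],
])

```text
clock: 2.15
position: [0.4312, -0.0399, 0.4052]
ee_rot: [0.99, 1.333, -0.989]
force: [0.2, -2.1, 0.1]
width: 0.998
```

Call:
arm_command([
  [91.8,0,40,-46,0,0,0],
  [91.8,0,40,-46,0,0,0],
  [91.8,0,40,-46,0,0,0],
  [91.8,0,0,0,-10,0,0],
  [91.8,0,0,0,-10,0,0],
])

```text
clock: 2.78
position: [0.5055, 0.1263, 0.4046]
ee_rot: [0.717, 1.449, -0.717]
force: [0.1, -0.0, 0.1]
width: 1.003
```

Call:
arm_command([
  [91.8,0,0,0,-10,0,0],
  [91.8,0,0,0,-10,0,0],
  [91.8,0,0,0,-10,0,0],
  [91.8,0,0,0,-10,0,0],
  [91.8,0,0,0,-10,0,0],
])

```text
clock: 3.4
position: [0.5055, 0.1251, 0.4048]
ee_rot: [0.038, 1.57, -0.038]
force: [-0.0, 0.2, 0.3]
width: 1.001
```

Run:
```python
from h import *
st();delta([.512,.1415,.1],np.radians(3.5))
```

```text
t 3.4 grasp [0.5055 0.1251 0.2458] x [ 0. -0. -1.] z [ 0.999 -0.049  0.   ] F [-0.   0.2  0.3] w 91.9
shift mm [145.8  16.7   5.7] turn deg [-6.3  0.   0. ]
```

Call:
arm_command([
  [91.8,0,16.7,5.7,-6.3,0,0],
  [91.8,50,0,0,0,0,0],
  [91.8,50,0,0,0,0,0],
  [91.8,45,0,0,0,0,0],
  [91.8,0,0,0,0,0,0],
])

```text
clock: 4.03
position: [0.511, 0.1409, 0.2573]
ee_rot: [-0.045, 1.576, 0.043]
force: [-0.6, 0.0, 0.4]
width: 1.002
```

Run:
```python
from h import *
st();delta([.512,.1415,.045],np.radians(3.5))
P,im=cloud("top");cv2.imwrite("pics/top1.png",cv2.resize(im["frame"][130:330,150:400,::-1],None,fx=2.5,fy=2.5))
im=get_image("side");cv2.imwrite("pics/side1.png",cv2.resize(im["frame"][180:400,180:440,::-1],None,fx=2.5,fy=2.5))
```

```text
t 4.03 grasp [0.5101 0.1406 0.0983] x [-0.006 -0.002 -1.   ] z [ 0.998  0.056 -0.006] F [-0.6  0.   0.4] w 92.0
shift mm [53.3  0.7  1.4] turn deg [-0.3 -0.3  0.1]
```

View pics/side1.png

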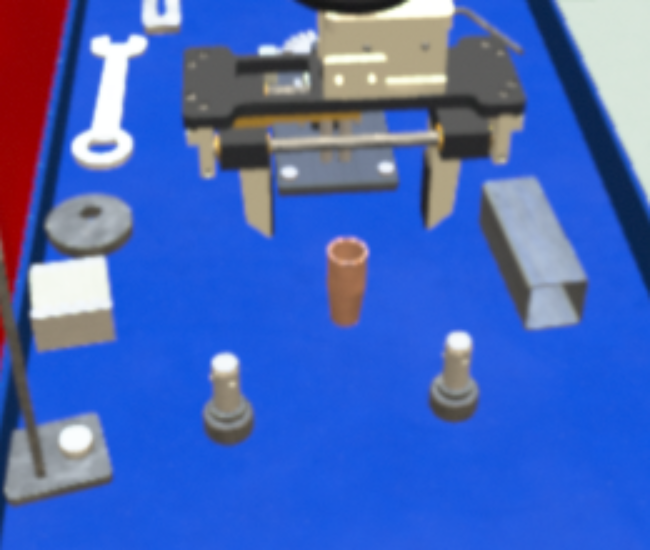

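The nozzle at (347,280) in the crop is centred between the open fingers, which are at 257 and 440. Nothing is in the way of the descent.

Call:
arm_command([
  [91.8,25,0,0,0,0,0],
  [91.8,26,0,0,0,0,0],
  [91.8,0,0,0,0,0,0],
  [45,0,0,0,0,0,0],
  [22,0,0,0,0,0,0],
], newtons=20)

```text
clock: 4.75
position: [0.5127, 0.1418, 0.2103]
ee_rot: [-0.043, 1.568, 0.044]
force: [-0.2, 0.8, -0.4]
width: 0.832
```

Call:
arm_command([
  [22,0,0,0,0,0,0],
  [22,0,0,0,0,0,0],
  [22,0,0,0,0,0,0],
  [22,0,0,0,0,0,0],
  [22,0,0,0,0,0,0],
])

```text
clock: 5.38
position: [0.512, 0.1416, 0.2087]
ee_rot: [-0.044, 1.57, 0.044]
force: [0.3, 0.0, 1.0]
width: 0.286
```

Run:
```python
from h import *
st()
```

```text
t 5.38 grasp [0.512  0.1416 0.0497] x [-0. -0. -1.] z [ 0.998  0.056 -0.   ] F [0.3 0.  1. ] w 26.2
```

Call:
arm_command([
  [20,0,0,0,0,0,0],
  [20,0,0,0,0,0,0],
  [20,-20,0,0,0,0,0],
  [20,-40,0,0,0,0,0],
  [20,-50,0,0,0,0,0],
])

```text
clock: 6.0
position: [0.5117, 0.1413, 0.3191]
ee_rot: [-0.044, 1.573, 0.044]
force: [0.4, -0.1, -1.2]
width: 0.253
```

Run:
```python
from h import *
st();delta([.515,-.0395,.16],np.radians(3.5))
P,im=cloud("side");cv2.imwrite("pics/side2.png",cv2.resize(im["frame"][180:400,180:440,::-1],None,fx=2.5,fy=2.5))
```

```text
t 6.0 grasp [0.5113 0.1413 0.1601] x [-0.002 -0.    -1.   ] z [ 0.998  0.056 -0.002] F [ 0.4 -0.1 -1.2] w 23.3
shift mm [   0.2 -180.7   -6.7] turn deg [-0.3 -0.1  0. ]
```

View pics/side2.png

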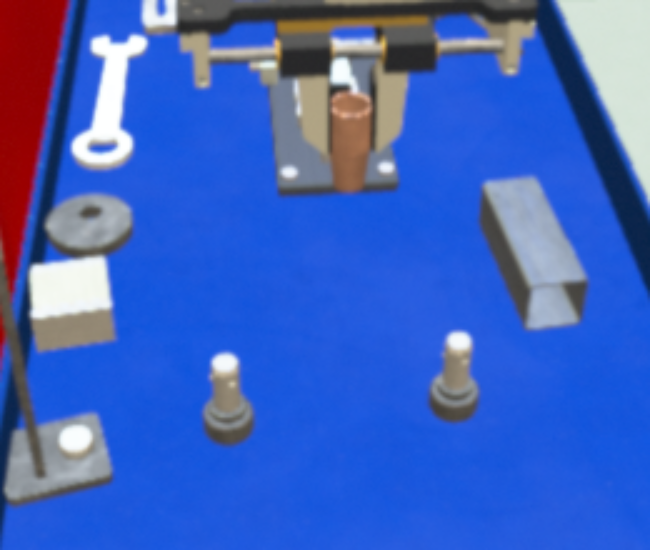

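The nozzle is held upright between the fingers at about (350,140). Next is the move over the nest.

Call:
arm_command([
  [20,0,-40,-2,0,0,0],
  [20,0,-50,-2,0,0,0],
  [20,0,-50,-2,0,0,0],
  [20,0,-40,-1,0,0,0],
  [20,0,0,0,0,0,0],
])

```text
clock: 6.68
position: [0.5149, -0.0424, 0.3181]
ee_rot: [-0.04, 1.571, 0.038]
force: [-0.1, 1.1, -1.1]
width: 0.256
```

Run:
```python
from h import *
st();delta([.515,-.0395,.065],np.radians(3.5))
P,im=cloud("side");f=im["frame"];cv2.imwrite("pics/side3.png",cv2.resize(f[130:300,220:420,::-1],None,fx=3,fy=3))
Q=sel(P,(.48,.55),(-.1,.02),(.09,.18))
n=sel(Q,(.5,.53),(-.07,0),(.1,.125));print("noz low",len(n),np.round(n.mean(0),4),np.round(n.min(0),4),np.round(n.max(0),4))
n=sel(Q,(.5,.53),(-.07,0),(.135,.165));print("noz up",len(n),np.round(n.mean(0),4),np.round(n.min(0),4),np.round(n.max(0),4))
print([(np.round(d["point"],4),d["p"]) for d in pinpoint("side","gas_nozzle")])
n=sel(P,(.49,.54),(-.03,.02),(.035,.06));print("pins",len(n),np.round(n.mean(0),4),n.min(0),n.max(0))
```

```text
t 6.67 grasp [ 0.5148 -0.0427  0.1591] x [-0.001 -0.002 -1.   ] z [ 0.999  0.05  -0.001] F [-0.1  1.1 -1.1] w 23.5
shift mm [94.1  3.   0.3] turn deg [-0.7 -0.1  0.1]
noz low 70 [ 0.5159 -0.0342  0.1179] [ 0.5051 -0.0398  0.1095] [ 0.5249 -0.0288  0.1248]
noz up 277 [ 0.5147 -0.0343  0.1521] [ 0.5004 -0.057   0.135 ] [ 0.5286 -0.0267  0.165 ]
[(array([ 0.4371, -0.1441,  0.0409]), 0.74)]
pins 106 [ 0.5142 -0.0143  0.0456] [ 0.50297957 -0.02095119  0.03512493] [ 0.52536467 -0.01020337  0.05469466]
```

View pics/side3.png

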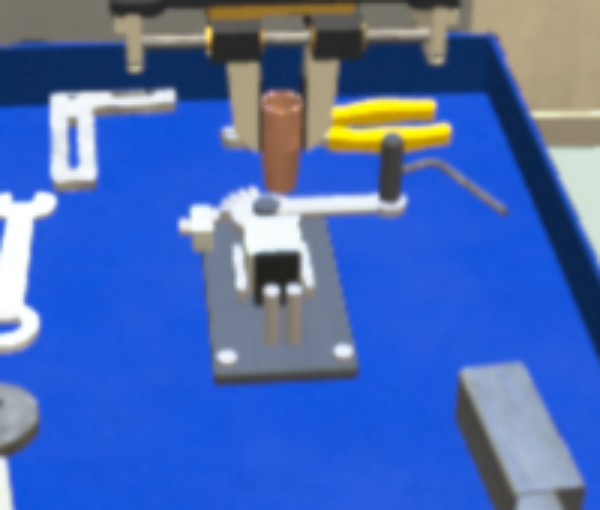

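The nozzle hangs at (282,140), in line with the nest between the pad at (277,265) and the pins at (282,290). It needs about 3 mm more along tool y, then it can go down.

Call:
arm_command([
  [20,0,3,0.3,-0.7,0,0],
  [20,30,0,0,0,0,0],
  [20,25,0,0,0,0,0],
  [20,20,0,0,0,0,0],
  [20,0,0,0,0,0,0],
])

```text
clock: 7.4
position: [0.5147, -0.0342, 0.2427]
ee_rot: [-0.055, 1.573, 0.056]
force: [-0.0, 0.2, -0.1]
width: 0.253
```

Run:
```python
from h import *
st();delta([.515,-.0395,.062],np.radians(3.5))
for c,b in(("side",(130,300,220,420)),("top",(150,300,320,500))):
    P,im=cloud(c);f=im["frame"];cv2.imwrite(f"pics/{c}4.png",cv2.resize(f[b[0]:b[1],b[2]:b[3],::-1],None,fx=3,fy=3))
```

```text
t 7.4 grasp [ 0.5143 -0.0341  0.0837] x [-0.002  0.001 -1.   ] z [ 0.998  0.071 -0.002] F [-0.   0.2 -0.1] w 23.2
shift mm [21.7 -5.4 -0. ] turn deg [ 0.5 -0.1 -0. ]
```

View pics/side4.png

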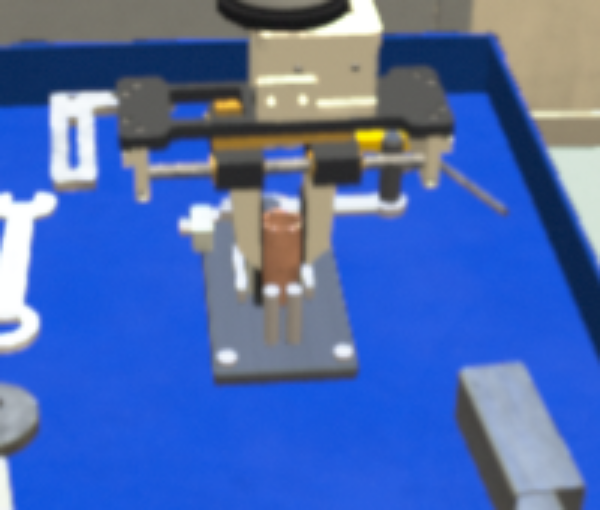

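Call:
arm_command([
  [20,0,0,0,0,0,0],
  [20,0,0,0,0,0,0],
  [20,0,0,0,0,0,0],
])

```text
clock: 7.88
position: [0.5153, -0.0356, 0.2441]
ee_rot: [-0.053, 1.569, 0.053]
force: [1.4, -0.2, -1.4]
width: 0.255
```

Call:
arm_command([
  [20,0,-3.9,0,0.3,0,0],
  [20,10,0,0,0,0,0],
  [20,8,0,0,0,0,0],
  [20,0,0,0,0,0,0],
  [20,0,0,0,0,0,0],
])

```text
clock: 8.5
position: [0.5155, -0.0393, 0.2256]
ee_rot: [-0.049, 1.571, 0.05]
force: [-0.4, -0.7, -0.7]
width: 0.254
```

Call:
arm_command([
  [20,2,0,0,0,0,0],
  [20,0,0,0,0,0,0],
  [20,1.5,0,0,0,0,0],
  [20,0,0,0,0,0,0],
  [20,0,0,0,0,0,0],
])

```text
clock: 9.12
position: [0.5155, -0.0394, 0.2222]
ee_rot: [-0.049, 1.57, 0.049]
force: [0.3, -0.3, -0.5]
width: 0.249
```

Run:
```python
from h import *
st();delta([.515,-.0395,.062],np.radians(3.5))
```

```text
t 9.12 grasp [ 0.5155 -0.0394  0.0632] x [ 0. -0. -1.] z [0.998 0.062 0.   ] F [ 0.3 -0.3 -0.5] w 22.9
shift mm [ 1.2 -0.  -0.5] turn deg [0.1 0.  0. ]
```

Call:
arm_command([
  [20,1,0,0,0,0,0],
  [20,0,0,0,0,0,0],
  [20,0.7,0,0,0,0,0],
  [20,0,0,0,0,0,0],
  [20,0,0,0,0,0,0],
])

```text
clock: 9.75
position: [0.5155, -0.0394, 0.2206]
ee_rot: [-0.049, 1.57, 0.049]
force: [-1.1, 0.2, 2.2]
width: 0.255
```

Call:
arm_command([
  [20,0.7,0,0,0,0,0],
  [20,0,0,0,0,0,0],
  [20,0,0,0,0,0,0],
])

```text
clock: 10.12
position: [0.5156, -0.0394, 0.2205]
ee_rot: [-0.05, 1.57, 0.049]
force: [-2.0, -0.6, 9.6]
width: 0.254
```

It touches the plate: 9.6 N upward. I'll ease off a little and let go.

Call:
arm_command([
  [20,-0.6,0,0,0,0,0],
  [30,0,0,0,0,0,0],
  [40,0,0,0,0,0,0],
  [50,0,0,0,0,0,0],
  [50,0,0,0,0,0,0],
])

```text
clock: 10.75
position: [0.5155, -0.0394, 0.2204]
ee_rot: [-0.049, 1.57, 0.049]
force: [0.7, -0.2, -1.0]
width: 0.542
```

Call:
arm_command([
  [50,0,0,0,0,0,0],
  [50,-20,0,0,0,0,0],
  [50,-40,0,0,0,0,0],
  [50,-50,0,0,0,0,0],
  [50,0,0,0,0,0,0],
])

```text
clock: 11.38
position: [0.5166, -0.0389, 0.3339]
ee_rot: [-0.049, 1.564, 0.048]
force: [-0.0, -0.1, -0.7]
width: 0.544
```

Run:
```python
from h import *
st()
P,im=cloud("side");f=im["frame"];cv2.imwrite("pics/side5.png",cv2.resize(f[130:300,220:420,::-1],None,fx=3,fy=3))
n=sel(P,(.49,.54),(-.06,-.01),(.056,.08));print(len(n),n.mean(0),n.min(0),n.max(0))
n=sel(P,(.38,.47),(-.19,-.1),(.07,.1));print("handle",n.mean(0),n.min(0),n.max(0))
print([(np.round(d["point"],4),d["p"]) for d in pinpoint("side","gas_nozzle")])
```

```text
t 11.38 grasp [ 0.5177 -0.039   0.175 ] x [ 0.006 -0.    -1.   ] z [0.998 0.062 0.006] F [-0.  -0.1 -0.7] w 50.0
155 [ 0.51567496 -0.03634895  0.06476625] [ 0.50419964 -0.05087732  0.05642313] [ 0.52681961 -0.02486192  0.07192643]
handle [ 0.43726786 -0.13809925  0.08239302] [ 0.42930735 -0.14720867  0.07044608] [ 0.44421905 -0.13235739  0.09211456]
[(array([ 0.5134, -0.0415,  0.0101]), 0.78), (array([ 0.5146, -0.0399,  0.0125]), 0.29)]
```

View pics/side5.png

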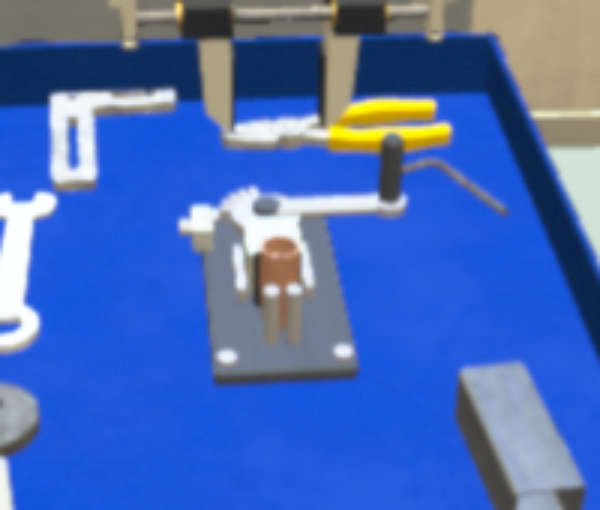

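The nozzle stands upright in the nest at (280,270), behind the pins, and the lever is still at rest. Next I'll close the fingers and go to the nest side of the handle, with the tool turned so its side face roughly faces the handle's direction of travel.

Run:
```python
from h import *
print(np.round(arm.observe()["joints"],2));delta([.416,-.108,.13],np.radians(30))
```

```text
[ 0.52  0.44 -0.73  1.88  0.36  0.95 -0.31]
shift mm [  41.6  -62.1 -103.5] turn deg [-26.4   0.    0. ]
```

Call:
arm_command([
  [0,0,-20,-35,0,0,0],
  [0,0,-20,-35,0,0,0],
  [0,0,-22,-33,-8.8,0,0],
  [0,10,0,0,-8.8,0,0],
  [0,20,0,0,-8.8,0,0],
], newtons=20)

```text
clock: 12.1
position: [0.4158, -0.1084, 0.2995]
ee_rot: [-0.413, 1.532, 0.413]
force: [-0.1, 0.3, -0.0]
width: 0.05
```

Call:
arm_command([
  [0,0,0,0,0,0,0],
  [0,0,0,0,0,0,0],
  [0,0,0,0,0,0,0],
])

```text
clock: 12.48
position: [0.4168, -0.1076, 0.3008]
ee_rot: [-0.409, 1.531, 0.409]
force: [-0.2, 0.7, 0.4]
width: 0.004
```

Run:
```python
from h import *
st();delta([.416,-.108,.071],np.radians(30))
P,im=cloud("side")
s=arm.observe();M=R.from_rotvec(s["ee_rot"]).as_matrix();g=np.array(s["position"])+M[:,0]*.159
T=(P-g)@M  # tool coords rel. grasp
for c in("top","side"):
    P,im=cloud(c);T=(P-g)@M;t=T[(abs(T[:,0]+.005)<.02)&(abs(T[:,1])<.025)&(abs(T[:,2])<.03)];print(c,len(t),np.percentile(t,[2,98],axis=0).round(4).tolist() if len(t) else "")
```

```text
t 12.47 grasp [ 0.4168 -0.1076  0.1418] x [ 0. -0. -1.] z [0.867 0.498 0.   ] F [-0.2  0.7  0.4] w 0.4
shift mm [70.8  0.  -0.9] turn deg [-0.1  0.   0. ]
top 1 [[0.0047, 0.0105, -0.0041], [0.0047, 0.0105, -0.0041]]
side 367 [[-0.0246, -0.0075, -0.0157], [0.0131, 0.0137, 0.0203]]
```

Call:
arm_command([
  [0,40,0,0,0,0,0],
  [0,31,0,0,0,0,0],
  [0,0,0,0,0,0,0],
  [0,0,-10,0,0,0,0],
  [0,0,-6,0,0,0,0],
])

```text
clock: 13.25
position: [0.4256, -0.1225, 0.2307]
ee_rot: [-0.411, 1.53, 0.408]
force: [0.3, -0.8, 0.1]
width: 0.009
```

Call:
arm_command([
  [0,0,-3,0,0,0,0],
  [0,0,-1,0,0,0,0],
  [0,0,0,0,0,0,0],
  [0,0,0,0,0,0,0],
])

```text
clock: 13.75
position: [0.4264, -0.1249, 0.2295]
ee_rot: [-0.41, 1.532, 0.41]
force: [0.9, -0.9, -0.1]
width: 0.006
```

Run:
```python
from h import *
st()
for c,b in(("side",(130,300,220,420)),):
    P,im=cloud(c);f=im["frame"];cv2.imwrite(f"pics/{c}6.png",cv2.resize(f[b[0]:b[1],b[2]:b[3],::-1],None,fx=3,fy=3))
```

```text
t 13.75 grasp [ 0.4264 -0.1249  0.0705] x [-0.  0. -1.] z [ 0.866  0.5   -0.   ] F [ 0.9 -0.9 -0.1] w 0.6
```

View pics/side6.png

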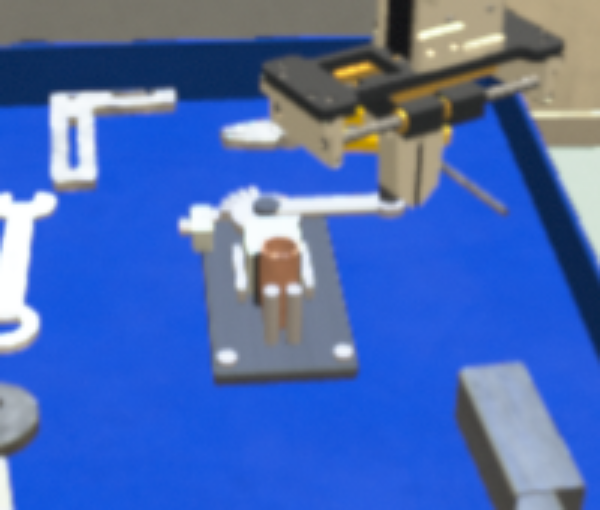

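The fingers stand right beside the handle at (410,175), and the lever is still at rest. I'll feel for contact in small steps.

Call:
arm_command([
  [0,0,-1,0,0,0,0],
  [0,0,0,0,0,0,0],
  [0,0,0,0,0,0,0],
])

```text
clock: 14.18
position: [0.427, -0.1259, 0.2294]
ee_rot: [-0.41, 1.532, 0.41]
force: [-0.2, 0.2, -0.4]
width: 0.006
```

Call:
arm_command([
  [0,0,-1,0,0,0,0],
  [0,0,0,0,0,0,0],
  [0,0,0,0,0,0,0],
])

```text
clock: 14.55
position: [0.4275, -0.1268, 0.2294]
ee_rot: [-0.41, 1.532, 0.41]
force: [-0.2, -0.9, 1.2]
width: 0.008
```

Call:
arm_command([
  [0,0,-2,0,0,0,0],
  [0,0,0,0,0,0,0],
  [0,0,0,0,0,0,0],
])

```text
clock: 14.92
position: [0.4282, -0.1282, 0.2293]
ee_rot: [-0.41, 1.532, 0.411]
force: [-2.9, 2.2, 3.2]
width: 0.005
```

Call:
arm_command([
  [0,0,-2,0,0,0,0],
  [0,0,0,0,0,0,0],
  [0,0,0,0,0,0,0],
])

```text
clock: 15.3
position: [0.4287, -0.1302, 0.2291]
ee_rot: [-0.41, 1.534, 0.411]
force: [-5.1, 2.9, 3.5]
width: 0.006
```

Contact came about 17.7 mm from the handle's centre, as expected. I'll follow the arc now.

Call:
arm_command([
  [0,0,-3.3,-1.5,0,0,0],
  [0,0,-3.3,-1.5,0,0,0],
  [0,0,-3.3,-1.4,0,0,0],
  [0,0,-3.3,-1.3,0,0,0],
  [0,0,-3.2,-1.3,0,0,0],
])

```text
clock: 15.92
position: [0.4309, -0.1479, 0.229]
ee_rot: [-0.41, 1.534, 0.411]
force: [-3.9, 3.6, 0.1]
width: 0.003
```

Call:
arm_command([
  [0,0,0,0,0,0,0],
  [0,0,0,0,0,0,0],
])

```text
clock: 16.18
position: [0.431, -0.1479, 0.2291]
ee_rot: [-0.41, 1.533, 0.411]
force: [-4.5, 2.3, -0.5]
width: 0.006
```

```bash
cat >> h.py <<'E'
def lever():
    s=arm.observe();p=np.array(s["position"])[:2]-[.4276,-.127]+[.4362,-.1427]-[.521,-.1375]
    yh=np.array([-.998,-.061]);xh=np.array([-.061,.998])
    print("theta",round(np.arctan2(-p@xh,p@yh),3),"rad",round(np.hypot(*p),4))
E
python3 - <<'E'
from h import *
st();lever()
P,im=cloud("side");print([(np.round(d["point"],4),d["p"]) for d in pinpoint("side","handle")][:2])
n=sel(P,(.38,.49),(-.22,-.1),(.07,.1));print(len(n))
E
```

```text
t 16.18 grasp [ 0.4308 -0.1479  0.0701] x [-0.002  0.    -1.   ] z [ 0.866  0.5   -0.001] F [-4.5  2.3 -0.5] w 0.5
theta 0.249 rad 0.0855
[]
270
```

Call:
arm_command([
  [0,0,-3.2,-0.6,0,0,0],
  [0,0,-3.2,-0.5,0,0,0],
  [0,0,-3.2,-0.4,0,0,0],
  [0,0,-3,-0.3,0,0,0],
])

```text
clock: 16.77
position: [0.4352, -0.1592, 0.2289]
ee_rot: [-0.409, 1.535, 0.412]
force: [-9.3, 6.9, 3.6]
width: 0.006
```

Call:
arm_command([
  [0,0,-3.2,0,0,0,0],
  [0,0,-3.2,0,0,0,0],
  [0,0,-3,0.1,0,0,0],
  [0,0,-1.6,0.1,0,0,0],
  [0,0,0,0,0,0,0],
])

```text
clock: 17.4
position: [0.4413, -0.1693, 0.229]
ee_rot: [-0.41, 1.534, 0.41]
force: [-4.4, 2.6, -0.2]
width: 0.003
```

Run:
```python
from h import *
st();lever()
for c,b in(("side",(130,300,220,420)),):
    P,im=cloud(c);f=im["frame"];cv2.imwrite(f"pics/{c}7.png",cv2.resize(f[b[0]:b[1],b[2]:b[3],::-1],None,fx=3,fy=3))
```

```text
t 17.4 grasp [ 0.441  -0.1693  0.07  ] x [-0.002 -0.    -1.   ] z [ 0.866  0.499 -0.002] F [-4.4  2.6 -0.2] w 0.3
theta 0.528 rad 0.0855
```

View pics/side7.png

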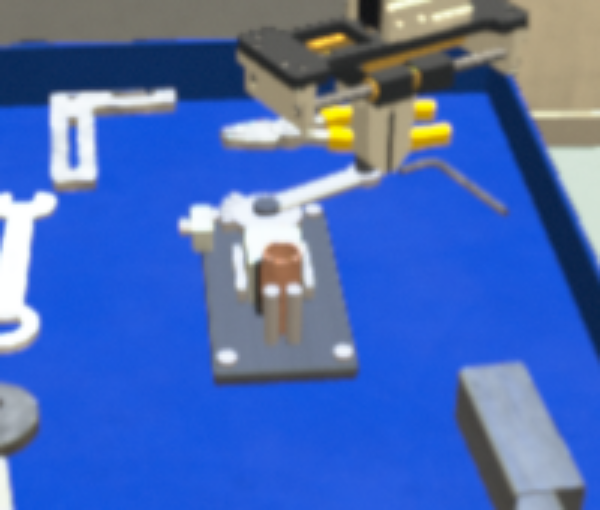

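The lever has turned to about 0.53 rad with two clicks passed (the force peaked, then dropped), and the nozzle is still upright. Now the third click.

Call:
arm_command([
  [0,0,-3,0.2,0,0,0],
  [0,0,-3,0.4,0,0,0],
  [0,0,-3,0.5,0,0,0],
  [0,0,-2.5,0.5,0,0,0],
])

```text
clock: 17.95
position: [0.4479, -0.1783, 0.2288]
ee_rot: [-0.409, 1.535, 0.411]
force: [-9.3, 5.0, 3.6]
width: 0.008
```

Call:
arm_command([
  [0,0,-2.8,0.6,0,0,0],
  [0,0,-2.8,0.8,0,0,0],
  [0,0,-2.8,0.9,0,0,0],
  [0,0,-2.4,0.8,0,0,0],
  [0,0,0,0,0,0,0],
])

```text
clock: 18.58
position: [0.456, -0.1865, 0.2288]
ee_rot: [-0.409, 1.535, 0.41]
force: [-6.1, 1.6, -0.2]
width: 0.002
```

Run:
```python
from h import *
st();lever()
P,im=cloud("side");f=im["frame"];cv2.imwrite("pics/side8.png",cv2.resize(f[130:350,220:420,::-1],None,fx=2.7,fy=2.7))
n=sel(P,(.49,.54),(-.06,0),(.056,.08));print(len(n),n.mean(0),n.min(0),n.max(0))
print([(np.round(d["point"],4),d["p"]) for d in pinpoint("side","bolt_a")])
```

```text
t 18.57 grasp [ 0.4555 -0.1866  0.0698] x [-0.004 -0.    -1.   ] z [ 0.866  0.499 -0.003] F [-6.1  1.6 -0.2] w 0.1
theta 0.793 rad 0.0858
161 [ 0.51590711 -0.03083051  0.06449586] [ 0.50463573 -0.04736985  0.05604057] [ 0.52691469 -0.01733354  0.07220063]
[(array([0.4488, 0.2206, 0.0014]), 0.76), (array([5.825e-01, 2.310e-01, 3.000e-04]), 0.73)]
```

View pics/side8.png

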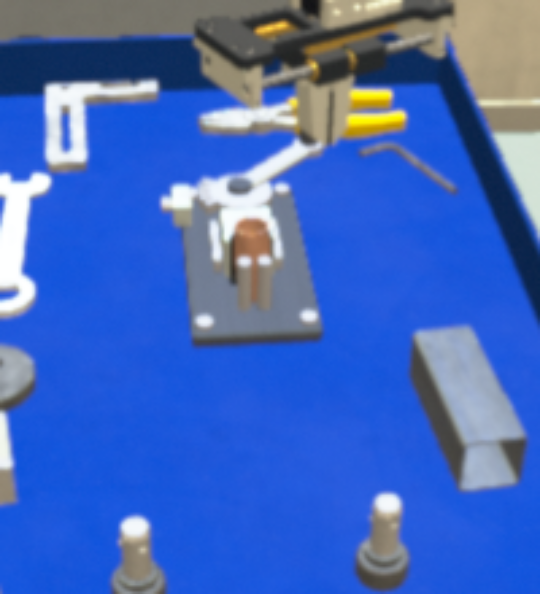

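Call:
arm_command([
  [0,0,-1.5,0.6,0,0,0],
  [0,0,0,0,0,0,0],
  [0,0,0,0,0,0,0],
  [0,0,0,0,0,0,0],
  [0,0,0,0,0,0,0],
])

```text
clock: 19.3
position: [0.4574, -0.1872, 0.2288]
ee_rot: [-0.41, 1.535, 0.411]
force: [-6.6, 0.9, -1.2]
width: 0.004
```

Run:
```python
from h import *
st();lever()
P,im=cloud("top");n=sel(P,(.49,.54),(-.06,0),(.056,.08));print(len(n),n.mean(0),n.min(0),n.max(0))
n=sel(P,(.49,.54),(-.09,-.045),(.042,.055));print("jaw front",np.percentile(n[:,1],98))
st();lever();arm.sign_off()
```

```text
t 19.3 grasp [ 0.4569 -0.1873  0.0699] x [-0.003 -0.    -1.   ] z [ 0.866  0.499 -0.003] F [-6.6  0.9 -1.2] w 0.4
theta 0.811 rad 0.0855
153 [ 0.51511245 -0.03486198  0.06690263] [ 0.50265556 -0.05084853  0.05612597] [ 0.52811291 -0.01446743  0.07498162]
jaw front -0.04744031145476842
t 19.35 grasp [ 0.4569 -0.1873  0.0698] x [-0.003 -0.    -1.   ] z [ 0.866  0.499 -0.003] F [-5.8  1.7 -0.1] w 0.4
theta 0.811 rad 0.0855
the job is handed in; nothing more can be done
```

I stood the nozzle in the nest, let go of it, and pushed the lever round three clicks. The job was handed in at about 19.4 s with the closed fingers still holding the lever.

- **Nozzle:** I gripped it at 20 N and lowered it until it touched the plate at about 10 N. It stood upright after release. The pad then pushed it about 5.5 mm onto the pins, and the last picture still shows it upright.
- **Lever:** The angle worked out from the arm's position is about 0.81 rad, inside the 0.67–0.95 window and close to the best value of 0.82. Near the second and third clicks the push was about 11 N, and it fell to 5–6 N after each. It is now holding steady at about 6 N. I didn't record the peak for the first click, so that one is inferred from the angle.
- **Bolts:** The network still finds both where they started, within about 2 mm, and they look upright.

No check failed. The two cameras differed by about 3 mm along world Y, so I used the average. The lever angle comes only from the arm's position, because the fingers hid the handle from the networks.

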